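# Fit the long filling nozzle to the doughnut filler

## Robot

A 6-joint arm with a two-finger parallel gripper is mounted at the origin on the work surface. World frame = base frame: x ahead of the robot, y to its left, z up, the work surface at z = 0. Lengths are in m, angles in rad, forces in N, time in s.
With the tool pointing down it reaches from about 0.325 to 0.775 m from the base axis. Payload 5.5 kg.
Tool frame: the origin (TCP) lies at the very end of the fingers, on their centre line; the grasp point (between the pads) lies 19 mm behind it; y points along the fingers, z is the direction in which the jaws open and shut, and the axes are right-handed (so a half turn about y gives the same grasp; the last joint's range is limited). The gripper opens to 85 mm and grips with 20 to 120 N. Pads are 22 mm wide; open, the fingers measure 114 mm over their backs; the gripper's body (76 mm by 85 mm) begins 54 mm behind the grasp point. The pads swing forward as they close: fully open they stand 13 mm farther back than shut.
Start: joints at [1.236, 0.091, 1.231, -0, 1.82, -0.057], TCP at [0.165, 0.577, 0.231] pointing down, gripper open.
Joint ranges: [-2.87, 2.87], [-0.86, 2.18], [0.17, 2.46], [-1.51, 4.65], [0.06, 2.69], [-2.65, 2.65]. Speed limits (rad/s): [2.57, 2.57, 3.01, 3.14, 3.14, 3.14].

## Interface

Orientations are given as a rotation vector (axis times angle).
In Python, from plant import sensors, viewer, order gives the robot as it stands.
- The arm moves only by the shell command python3 -m inch 'ROWS' [FORCE]. ROWS is JSON, a list of rows, each a list of 3 entries, a list of its own where there are three numbers: the shift along the tool's x, y, z in units of 25 cm (1.0 is 25 cm), then the turn about the tool's y in units of 0.15 rad (1.0 is 0.15 rad), then the opening, from -1 (shut) to 1 (fully open). In form: [[[dx, dy, dz], yaw, hand], ...]. A call has 1 to 8 rows; each row shifts and turns the pose as measured when the row begins, along the tool's axes as they then stand; what a row does not reach is not made up. A row lasts 1/8 s, in which the tool goes at most 62.5 mm and 10.7 degrees, less where a joint would pass 70% of its speed; a pose out of reach is approached as far as the arm can. A call with a number of a shift or a turn outside -1 to 1 is refused whole. A call with a gripper value outside its range is refused whole. The fingers move at their own pace and stop on an object; FORCE is the grip in N (left out, the last holds). Time passes only in rows, so rows that do not move let the fingers close. It gives the time, the measured TCP pose, the force and the opening at its end, in the units of the state.
- sensors.get_obs(): the state, without advancing time (a new reading comes with each control period).
- viewer.camera(name): name is "scene" or "side" or "wrist"; returns the picture (384x512x3 uint8, red, green, blue); there is no depth.
- viewer.camera_info(name): a dict with "intrinsics" (3x3 intrinsics, pixels), "rvec" (rotation vector, rad) and "tvec" (3), from world to camera coordinates, as OpenCV has them. Camera axes: x right, y down, z forward; pixel columns grow to the right and rows downward; lengths in m; the calibration is good to about 2 mm. A picture is of the moment at which its call begins: read the wrist's pose just before it. camera_info takes no time and is no camera call; for the wrist camera it gives the pose at the moment of the call.
- order.sign_off(): hands the job in, once; it reports no verdict.
The state is a dict: "clock": time; "qpos": joint angles; "joint_velocities": joint speeds; "joint_torque": joint torques, N m; "position": TCP position; "tool_rot": TCP orientation; "force": force on the tool from outside, world axes, zero at the start; "torque": the same for the moment, N m; "opening": finger opening in m.
Only numpy, scipy, OpenCV 4.12 (cv2) and the standard library are available. Lean on these libraries where they do the work, as an engineer would, in place of code of your own. Each camera call takes 0.05 s, during which the arm holds its last target. There are 200 camera calls.

## Task

Take the long filling nozzle from the white rack and push its foot straight down into the brass push-fit outlet of the doughnut filler until it locks, pressing firmly but never shoving hard, because that ruins the seal. Then check the lock with a light upward tug, enough to lift the outlet's grey collar ring, and let go, leaving the nozzle upright and locked in the outlet. Leave the short nozzles, the bottle and the jar alone.

Things in the scene. Friction and masses are not known exactly. Their poses are not given: they have to be found in the camera images.
- nozzle: the long filling nozzle, 132 mm tall, 120 g give or take a third, hanging upright in one of the rack's three holes (which one varies). Origin: centre of its foot; z points up along it. From the foot up: steel stem 13 mm across with a chamfered foot and a bead; grey flange 34 mm across at 60 to 66 mm; grey grip sleeve at 66 to 116 mm; steel spout tapering from 16 to 8 mm across at 116 to 132 mm
- sleeve (a point): middle of the long nozzle's grip sleeve, 91 mm above its foot. The sleeve is plain, round, 24 mm across and 50 mm long; grasp here
- bead (a point): middle of the flat top of the long nozzle's bead, 16 mm above its foot. The bead is a ring 19 mm across round the stem, tapered below (from 7 mm above the foot), flat on top; the outlet's jaws hold it
- rack: white nozzle rack, fixed: a plate 70 x 210 mm, 8 mm thick, top 75 mm over the bench, on two end walls. Origin: centre of its underside; y runs along the row of three holes at y = -65, 0, 65 mm, each 25 mm across. Nozzles hang by their flanges; the long one's foot hangs 15 mm above the bench, so it must rise 60 mm to come clear
- short0: a short nozzle, 85 mm tall, hanging in another hole of the rack: stem, 34 mm flange, wide steel cone; origin at its foot. To be left alone
- short1: another short nozzle like it, to be left alone
- filler: the doughnut filler, fixed: white housing 200 x 300 mm, its deck 55 mm over the bench, with a round steel hopper 116 mm across, up to 167 mm over the bench, centred at x = 20, y = 70 mm of the filler. Origin: centre of its underside
- outlet (a point): where the outlet's mouth nominally lies: on the filler's deck at x = 0, y = -80 mm, 95 mm over the bench. The brass fitting sits loosely and is set to another height each time: its true mouth lies up to 5 mm off along each of the filler's x and y and up to 12 mm higher or lower, and stays there; find it by feel or eye. The mouth is a funnel 33 mm across; pressing it with over 35 N (push and side load added up) ruins it
- plunger (a joint): travel of the sprung seal plunger deep in the outlet, m, growing downward; the nozzle's foot meets it 24 mm below the mouth: 0 with no nozzle, about 0.008 with the nozzle locked and left alone, 0.011 at the hard stop. It pushes up with 2.5 N at 0 and 4 N at the stop
- collar (a joint): lift of the grey collar ring (41 mm across, round the fitting's neck) that carries the jaws, m: 0 at rest, 0.003 at its upper stop. It rises only when a locked nozzle is pulled up: an upward pull of about 3 N starts it, about 5.5 N lifts it 1.5 mm and about 8 N lifts it fully
- bottle: clear squeeze bottle with a black cap, 60 mm across, 170 mm tall, standing; origin at its base centre. To be left alone
- jar: amber jar, 64 mm across, 75 mm tall, standing; origin at its base centre. To be left alone
- bore (a point): nominal point in the bore at the underside of the jaws, 16 mm below the mouth (as uncertain as the mouth). The funnel narrows in 8 mm to a bore 21 mm across. From 9 mm below the mouth three sprung jaws reach in; pushing the bead past them takes 5 to 10 N in all, then they snap in above it. Foot 32 mm below the mouth: locked; 35 mm: hard stop. Not locked, the nozzle is pushed up again

How it is judged:
By the outcome, as a careful person would: the job done as asked, in the order asked, and still so for the second after the job is handed in, with the robot touching nothing.
It also fails if it takes over 62 s, if anything falls off the work surface, if the arm or the gripper's body presses on something with over 40 N, if the wrist force passes 120 N, or if a joint passes its speed limit or range.

## Working session

There is one attempt and no reset: what is moved stays moved. The work goes in short steps, Python scripts to look and compute and a shell command to move; the robot and the scene stay as the last step left them, time stands still between calls to the robot, and variables do not carry over. Pictures are saved under pics/ and viewed, about 8 in all and at most 12, crops included, and the job is handed in when it is done.

```bash
mkdir -p pics; ls; python3 - <<'E'
from plant import sensors, viewer
import cv2, numpy as np
o=sensors.get_obs(); print(o)
a=[viewer.camera(n) for n in("scene","side")]
for n,i in zip(("scene","side"),a): cv2.imwrite(f"pics/{n}0.png",i[:,:,::-1]); print(viewer.camera_info(n))
E
```

```text
pics
{'clock': 0.0, 'qpos': array([ 1.23631623e+00,  9.18582389e-02,  1.23190770e+00,  2.79307776e-05,
        1.81979030e+00, -5.67121951e-02]), 'joint_velocities': array([-2.64839790e-04, -7.99949821e-04, -1.38309268e-03,  2.03052445e-05,
        1.61697559e-04, -9.97057938e-05]), 'joint_torque': array([ 3.14847442e-03, -4.58725262e+01, -4.18041658e+01,  1.88865656e-04,
        1.12135833e-02,  2.13002880e-05]), 'position': array([0.16443184, 0.57673179, 0.23013892]), 'tool_rot': array([-1.56170134,  0.21840521, -0.21776218]), 'force': array([ 0.13924144, -0.81696584, -0.16284759]), 'torque': array([-0.03706203, -0.0196164 , -0.01099151]), 'opening': 0.08565315551349346}
{'intrinsics': array([[457.04629985,   0.        , 254.29643452],
       [  0.        , 457.04629985, 191.98234461],
       [  0.        ,   0.        ,   1.        ]]), 'rvec': array([ 2.08749309,  1.35412158, -0.51330213]), 'tvec': array([-0.30547853, -0.28746298,  1.66363171])}
{'intrinsics': array([[447.57854558,   0.        , 247.74128455],
       [  0.        , 447.57854558, 185.69530417],
       [  0.        ,   0.        ,   1.        ]]), 'rvec': array([ 0.9345289 , -2.56410203,  0.93901665]), 'tvec': array([0.49027582, 0.29055928, 1.38179688])}
```

View pics/scene0.png

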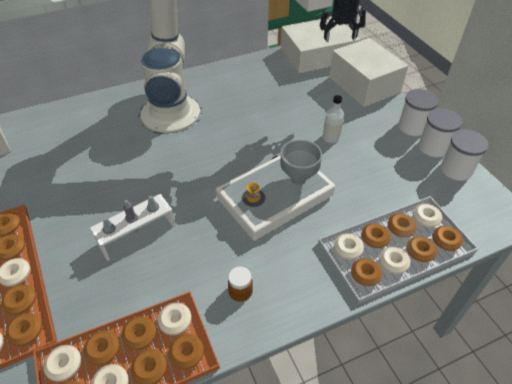

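View pics/side0.png

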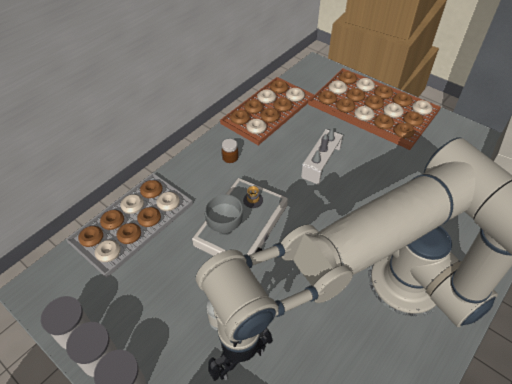

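Scene: rack at (133,222) with the tall nozzle in the middle hole, about (129,208). The outlet is at (253,190) and the hopper at (300,158). Side view: rack (322,155), outlet (254,195). I'll zoom in on both.

```bash
python3 - <<'E'
import cv2, numpy as np
s=cv2.imread("pics/scene0.png"); d=cv2.imread("pics/side0.png")
def c(i,x,y): return cv2.resize(i[y:y+72,x:x+96],(400,300),interpolation=cv2.INTER_CUBIC)
cv2.imwrite("pics/z.png",np.vstack([np.hstack([c(s,85,190),c(s,205,150)]),np.hstack([c(d,275,120),c(d,200,170)])]))
E
```

```text
(no output)
```

View pics/z.png

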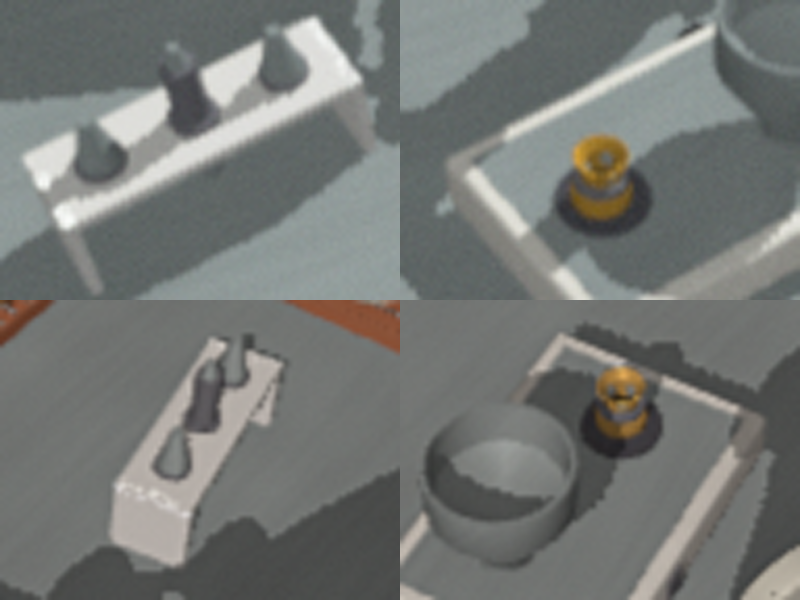

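```bash
cat > h.py <<'E'
import cv2, numpy as np
from scipy.spatial.transform import Rotation as R
from plant import sensors, viewer
def ray(ci,px):
    K=np.array(ci["intrinsics"]);Rm=cv2.Rodrigues(np.array(ci["rvec"]))[0];t=np.array(ci["tvec"])
    d=Rm.T@np.linalg.inv(K)@np.array([px[0],px[1],1.]); return -Rm.T@t,d/np.linalg.norm(d)
def plane(ci,px,z):
    c,d=ray(ci,px); return c+d*(z-c[2])/d[2]
def tri(*obs):
    A=0;b=0
    for ci,px in obs:
        c,d=ray(ci,px);P=np.eye(3)-np.outer(d,d);A=A+P;b=b+P@c
    x=np.linalg.solve(A,b)
    return x,[float(np.linalg.norm(np.cross(x-ray(ci,p)[0],ray(ci,p)[1]))) for ci,p in obs]
def go(target):  # shift in units, tool axes
    o=sensors.get_obs();M=R.from_rotvec(o["tool_rot"]).as_matrix()
    return (M.T@(np.array(target)-o["position"])/.25).round(3)
E
python3 - <<'E'
from h import *
s=viewer.camera_info("scene");d=viewer.camera_info("side")
print("tip",tri((s,(126.3,201.0)),(d,(325.4,135.4))))
print("mouth",tri((s,(253.2,186.3)),(d,(252.8,189.2))))
for z in(.083,.095,.107): print(plane(s,(253.2,186.3),z),plane(d,(252.8,189.2),z))
print("flange s",plane(s,(131.8,220),.079),plane(d,(275+205/4.167,120+125/4.167),.079))
a=plane(s,(109,229.6),.079);b=plane(s,(152.9,208),.079);print(a,b,(a+b)/2,np.linalg.norm(a-b),np.degrees(np.arctan2(*(b-a)[1::-1])))
a=plane(d,(275+172/4.167,120+170/4.167),.079);b=plane(d,(275+235/4.167,120+80/4.167),.079);print(a,b,np.degrees(np.arctan2(*(a-b)[1::-1])))
# hopper, filler corners
print("fcorners",[plane(s,(205+u/4.167,150+v/4.167),.06).round(3) for u,v in((55,162),(315,25),(180,300))])
print(R.from_rotvec(sensors.get_obs()["tool_rot"]).as_matrix().round(3))
E
```

```text
tip (array([ 0.48349556, -0.24631728,  0.14341049]), [0.0017162039502996802, 0.0017162039502995404])
mouth (array([0.54147014, 0.09062294, 0.10790643]), [0.0006743857833918392, 0.0006743857833918968])
[0.52037296 0.09918728 0.083     ] [0.55545221 0.07528917 0.083     ]
[0.53029845 0.09482577 0.095     ] [0.54886969 0.08297432 0.095     ]
[0.54022393 0.09046427 0.107     ] [0.54228717 0.09065947 0.107     ]
flange s [ 0.49519239 -0.24948962  0.079     ] [ 0.47659274 -0.23862479  0.079     ]
[ 0.50225776 -0.31286751  0.079     ] [ 0.47763383 -0.18580142  0.079     ] [ 0.48994579 -0.24933447  0.079     ] 0.12943001221075298 100.96731526165551
[ 0.46761826 -0.17498157  0.079     ] [ 0.48804491 -0.30338009  0.079     ] 99.03931703413996
fcorners [array([0.469, 0.01 , 0.06 ]), array([0.42 , 0.237, 0.06 ]), array([0.617, 0.041, 0.06 ])]
[[ 0.962 -0.001  0.274]
 [-0.274 -0.002  0.962]
 [-0.    -1.    -0.002]]
```

```bash
python3 - <<'E'
from h import *
o=sensors.get_obs();M=R.from_rotvec(o["tool_rot"]);p0=o["position"];T=np.array([.485,-.246,.25])
n=16
for i in range(n):
    print(i,(M.inv().apply((T-p0)/n)/.25).round(3))
    if i<8: M=M*R.from_rotvec([0,.93*.15,0])
E
```

```text
0 [ 0.133 -0.005 -0.176]
1 [ 0.157 -0.005 -0.156]
2 [ 0.177 -0.005 -0.132]
3 [ 0.193 -0.005 -0.106]
4 [ 0.206 -0.005 -0.078]
5 [ 0.215 -0.005 -0.049]
6 [ 0.22  -0.005 -0.019]
7 [ 0.22  -0.005  0.012]
8 [ 0.217 -0.005  0.043]
9 [ 0.217 -0.005  0.043]
10 [ 0.217 -0.005  0.043]
11 [ 0.217 -0.005  0.043]
12 [ 0.217 -0.005  0.043]
13 [ 0.217 -0.005  0.043]
14 [ 0.217 -0.005  0.043]
15 [ 0.217 -0.005  0.043]
```

```bash
python3 -m inch '[[[0.133,-0.005,-0.176],0.93,1],[[0.157,-0.005,-0.156],0.93,1],[[0.177,-0.005,-0.132],0.93,1],[[0.193,-0.005,-0.106],0.93,1],[[0.206,-0.005,-0.078],0.93,1],[[0.215,-0.005,-0.05],0.93,1],[[0.22,-0.005,-0.02],0.93,1],[[0.22,-0.005,0.01],0.93,1]]' 30
python3 -c "
from h import *
print(go([.485,-.246,.25]));print(R.from_rotvec(sensors.get_obs()['tool_rot']).as_matrix().round(3))"
```

```text
clock: 1.1
position: [0.3196, 0.1528, 0.2358]
tool_rot: [-1.287, 1.098, -1.104]
force: [1.1, -0.5, 0.6]
opening: 0.0853
[ 1.676 -0.042  0.418]
[[ 0.148 -0.004  0.989]
 [-0.989 -0.011  0.148]
 [ 0.01  -1.    -0.006]]
```

```bash
python3 -m inch '[[[0.2,-0.005,0.05],0,1],[[0.22,-0.005,0.05],0,1],[[0.22,-0.005,0.055],0,1],[[0.22,-0.005,0.055],0,1],[[0.22,-0.005,0.055],0,1],[[0.22,-0.005,0.055],0,1],[[0.2,-0.005,0.055],0,1],[[0.15,0,0.05],0,1]]'
python3 -c "
from h import *
o=sensors.get_obs();ci=viewer.camera_info('wrist');cv2.imwrite('pics/w1.png',viewer.camera('wrist')[:,:,::-1])
print(go([.485,-.246,.25]),ci,ray(ci,(256,192)))
for q in ([.485,-.246,.147],[.485,-.246,.081]): print(cv2.projectPoints(np.array([q]),ci['rvec'],ci['tvec'],ci['intrinsics'],None)[0].ravel())
"
```

```text
clock: 2.1
position: [0.4865, -0.2551, 0.2459]
tool_rot: [-1.283, 1.102, -1.107]
force: [-0.3, 0.6, 0.6]
opening: 0.0854
[-0.051 -0.024 -0.002] {'intrinsics': array([[285.25608499,   0.        , 257.3470511 ],
       [  0.        , 285.25608499, 191.47158256],
       [  0.        ,   0.        ,   1.        ]]), 'rvec': array([-2.79555994, -0.2024878 , -0.02792404]), 'tvec': array([-0.44411059, -0.35457876,  0.28880415])} (array([ 0.47548499, -0.17194364,  0.3882236 ]), array([ 0.0388798 , -0.33225677, -0.94238729]))
[257.27236053 180.34524229]
[257.56761436 162.63717035]
```

View pics/w1.png

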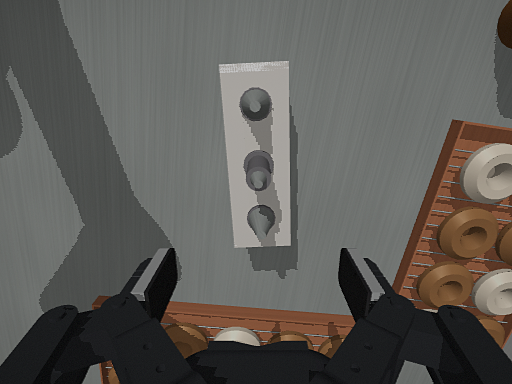

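```bash
python3 -c "
from h import *
ci=viewer.camera_info('wrist')
g=cv2.cvtColor(cv2.imread('pics/w1.png'),6);print(g[176:196:2,246:274:2])
print(plane(ci,(259,182.5),.147),plane(ci,(258,164),.081));print(go([.4855,-.247,.088]))
"
```

```text
[[ 72  92  91 106 117 119 116 112 101  93  84  91  93 126]
 [ 80  92  82 103 113 122 118 108  98  80  69  91  91 126]
 [ 79  92  78  90 110 120 118 107  86  72  64  91  91 126]
 [127  90  89  83 112 116 116 122  97  56  64  91  99 115]
 [168  84  93  66 123 116 117 115 123  58  66  89 121 119]
 [166 125  87  92  94 119 116 120  68  62  63 108 120 120]
 [164 167 126  84  86  73  91  53  59  56  98 121 118 120]
 [163 163 165 171 106  54  55  55  96 124 120 117 117 119]
 [164 163 163 164 166 118 121 121 119 118 119 119 118 119]
 [164 163 163 162 167 112 118 118 118 118 118 118 118 120]]
[ 0.4874049  -0.25065144  0.147     ] [ 0.48622009 -0.25056993  0.081     ]
[-0.053  0.624  0.003]
```

```bash
python3 -m inch '[[[-0.03,0.1,0.003],0,1],[[-0.01,0.2,0],0,1],[[0,0.2,0],0,1],[[0,0.08,0],0,1],[[0,0,0],0,1]]'
python3 -c "
from h import *
print(go([.4865,-.249,.088]))"
```

```text
clock: 2.78
position: [0.4846, -0.2504, 0.0916]
tool_rot: [-1.284, 1.111, -1.106]
force: [-0.2, 0.0, 0.6]
opening: 0.0855
[-0.004  0.014  0.008]
```

```bash
python3 -m inch '[[[0,0.014,0.006],0,0],[[0,0,0],0,-0.4],[[0,0,0],0,-1],[[0,0,0],0,-1],[[0,0,0],0,-1],[[0,0,0],0,-1]]' 50; python3 -m inch '[[[0,0,0],0,-1],[[0,-0.04,0],0,-1]]'
```

```text
clock: 3.52
position: [0.4879, -0.2509, 0.0922]
tool_rot: [-1.283, 1.105, -1.111]
force: [-0.3, 0.9, -1.1]
opening: 0.0228
clock: 3.78
position: [0.4873, -0.2505, 0.1014]
tool_rot: [-1.283, 1.108, -1.109]
force: [-0.2, 0.3, -1.2]
opening: 0.0229
```

```bash
python3 -m inch '[[[0,-0.1,0],0,-1],[[0,-0.15,0],0,-1],[[0,-0.15,0],0,-1],[[0,-0.1,0],0,-1],[[0,-0.03,0],0,-1],[[0,0,0],0,-1]]'
python3 -c "
from h import *
print(go([.5415,.0905,.235]))"
```

```text
clock: 4.53
position: [0.4882, -0.2491, 0.2413]
tool_rot: [-1.283, 1.105, -1.111]
force: [0.3, 0.3, -2.2]
opening: 0.0229
[-1.316  0.01   0.399]
```

```bash
python3 -m inch '[[[-0.12,0,0.04],0,-1],[[-0.2,0,0.06],0,-1],[[-0.2,0,0.06],0,-1],[[-0.2,0,0.06],0,-1],[[-0.2,0,0.06],0,-1],[[-0.12,0,0.04],0,-1],[[0,0,0],0,-1],[[0,0,0],0,-1]]'
python3 -c "
from h import *
ims={}
for n in('wrist','scene','side'):
  ci=viewer.camera_info(n);i=viewer.camera(n)[:,:,::-1];cv2.imwrite(f'pics/{n}2.png',i);ims[n]=i
  print(n,cv2.projectPoints(np.array([[.5415,.0905,.108]]),ci['rvec'],ci['tvec'],ci['intrinsics'],None)[0].ravel())
print(go([.5415,.0905,.235]),sensors.get_obs()['position'])
c=lambda i,x,y:cv2.resize(i[y:y+72,x:x+96],(400,300),interpolation=cv2.INTER_CUBIC)
cv2.imwrite('pics/z2.png',np.vstack([np.hstack([cv2.resize(ims['wrist'],(400,300)),c(ims['wrist'],208,70)]),np.hstack([c(ims['scene'],200,145),c(ims['side'],210,140)])]))
"
```

```text
clock: 5.52
position: [0.5292, 0.0267, 0.2243]
tool_rot: [-1.293, 1.123, -1.101]
force: [0.5, 0.3, -0.9]
opening: 0.0233
wrist [283.83298691 118.35381561]
scene [253.39536839 186.36540524]
side [253.00941493 189.09330519]
[-0.249 -0.043  0.081] [0.52943447 0.02609292 0.22499254]
```

View pics/z2.png

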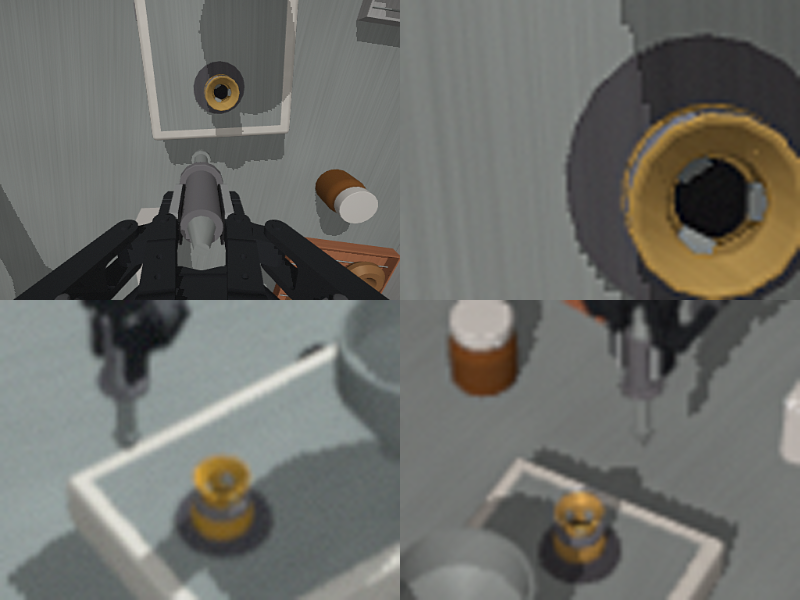

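Wrist view shows the brass mouth near (281,118) full-frame, with three jaws visible. The nozzle hangs straight in the fingers. I'll fit the rim numerically and triangulate.

```bash
python3 -c "
from h import *
ob=[]
for n,b in(('wrist',(235,70,330,150)),('scene',(238,170,268,206)),('side',(238,170,268,206))):
  i=cv2.imread(f'pics/{n}2.png');h=cv2.cvtColor(i,cv2.COLOR_BGR2HSV)
  m=cv2.inRange(h,(10,110,50),(32,255,255));k=np.zeros_like(m);k[b[1]:b[3],b[0]:b[2]]=m[b[1]:b[3],b[0]:b[2]]
  k=cv2.morphologyEx(k,cv2.MORPH_CLOSE,np.ones((3,3)))
  c=max(cv2.findContours(k,0,1)[0],key=cv2.contourArea)
  print(n,cv2.boundingRect(c),cv2.fitEllipse(cv2.convexHull(c)))
  if n!='wrist':
    for r in range(cv2.boundingRect(c)[1],206):
      x=np.where(k[r])[0]
      if len(x):print(r,x.min(),x.max(),end='; ')
    print()
# inner hole (dark) in wrist
g=cv2.cvtColor(cv2.imread('pics/wrist2.png'),6);k=np.zeros_like(g);k[95:140,258:305]=(g[95:140,258:305]<25)*255
c=max(cv2.findContours(k,0,1)[0],key=cv2.contourArea);print(cv2.minEnclosingCircle(c),cv2.boundingRect(c))
ci=viewer.camera_info('wrist');print(ray(ci,(281,118)))
"
```

```text
wrist (262, 95, 45, 47) ((283.3680419921875, 117.83058166503906), (44.3659553527832, 47.158294677734375), 162.17567443847656)
scene (246, 183, 15, 20) ((252.77879333496094, 192.2598114013672), (15.493441581726074, 20.194087982177734), 175.85459899902344)
183 250 256; 184 248 257; 185 247 258; 186 247 258; 187 247 259; 188 247 258; 189 247 258; 190 248 258; 191 248 257; 192 249 256; 193 249 254; 194 249 254; 195 246 260; 196 246 260; 197 246 260; 198 246 259; 199 247 259; 200 248 258; 201 249 257; 202 252 254; 
side (247, 186, 13, 17) ((252.5784149169922, 194.39871215820312), (13.456463813781738, 17.03343391418457), 178.4116668701172)
186 252 254; 187 249 256; 188 248 257; 189 248 257; 190 247 258; 191 247 257; 192 248 257; 193 249 256; 194 249 256; 195 249 256; 196 249 251; 197 247 259; 198 247 258; 199 247 258; 200 248 258; 201 248 257; 202 250 255; 
((282.60345458984375, 117.1551742553711), 9.163853645324707) (274, 108, 17, 19)
(array([0.52180343, 0.10922901, 0.36752715]), array([ 0.06776621, -0.07453339, -0.99491332]))
```

```bash
python3 -c "
from h import *
s,d,w=[viewer.camera_info(n) for n in('scene','side','wrist')]
S=(s,(253.0,187));D=(d,(252.7,190));W=(w,(284.3,118.7))
print(tri(S,D,W),tri(S,D))
for z in(.095,.1,.105):print(plane(W[0],W[1],z))
print(go([.541,.0895,.235]))
p=sensors.get_obs()['position'];print(p,p-[0,0,.077])
for n,c in(('scene',s),('side',d)):print(n,cv2.projectPoints((p-[0,0,.077])[None],c['rvec'],c['tvec'],c['intrinsics'],None)[0].ravel())
"
```

```text
(array([0.54189662, 0.09011829, 0.10451341]), [0.0013245419471135068, 0.0015583680915388155, 0.0011484076827500541]) (array([0.54115451, 0.09072954, 0.10437534]), [0.0012390524738025506, 0.0012390524738026213])
[0.54349489 0.08860633 0.095     ]
[0.54309692 0.08898469 0.1       ]
[0.54269895 0.08936305 0.105     ]
[-0.245 -0.043  0.079]
[0.52943447 0.02609292 0.22499254] [0.52943447 0.02609292 0.14799254]
scene [229.84341603 180.6658342 ]
side [268.16529048 171.65999835]
```

```bash
python3 -c "
from h import *
s,d=[viewer.camera_info(n) for n in('scene','side')]
for n in('scene','side'):
  g=cv2.cvtColor(cv2.imread(f'pics/{n}2.png'),6)
  print(g[172:186,224:238] if n=='scene' else g[164:180,261:276])
f=tri((s,(230.5,179.8)),(d,(268.3,173.4)));print(f);m=tri((s,(253.0,187)),(d,(252.7,190)))[0];print(m-f[0])
"
```

```text
[[146 148 145 137  95  95  94  98 124 147 152 151 148 149]
 [152 146 151 138  98  95  94  95 118 145 148 150 145 149]
 [148 150 150 137 101  94  92  97 114 145 150 152 148 149]
 [149 150 150 135  97  96  92  93 114 145 151 149 151 152]
 [150 149 145 119  97  93  97  99 116 136 149 151 155 161]
 [150 151 139 111  96  94 106 117 118 126 152 163 174 191]
 [152 150 146 126  99  94 101 117 115 146 170 190 203 217]
 [149 151 152 140 112  94  91 102 138 186 202 215 216 216]
 [153 150 151 148 132 123 124 147 186 216 218 215 201 189]
 [151 150 154 158 170 184 185 196 214 212 198 187 169 155]
 [154 157 173 189 204 217 218 212 201 186 170 157 154 150]
 [173 191 201 218 217 216 202 187 171 156 154 149 147 148]
 [201 212 217 215 203 187 168 156 154 151 148 149 147 150]
 [216 211 200 187 167 158 153 152 152 150 149 147 153 152]]
[[116 116 116 116 113 113 115 113  98 107 116 117 118 117 116]
 [115 116 116 118 116 115 121 118  99 110 115 116 118 117 117]
 [114 116 117 117 114 113 122 119  98 111 116 116 116 117 116]
 [115 117 117 115 114 112 121 119  98 110 117 116 117 117 115]
 [116 116 114 114 115
[... 168 characters left out ...]
 [113 114 116 114 109 112 117 119 110  97 109 115 115 117 116]
 [116 116 115 114 111 107 107 106  93 102 113 115 114 116 116]
 [116 115 114 114 115 109 103  97  95 109 115 116 116 117 114]
 [113 112 113 114 116 113 110  93 104 113 114 115 115 115 113]
 [114 113 116 115 114 114 115 108 112 116 115 116 114 114 114]
 [114 114 117 114 114 114 115 113 114 115 114 112 112 113 113]
 [115 117 115 115 114 113 113 113 115 114 114 114 114 113 113]
 [116 115 115 114 115 115 115 115 114 113 113 114 114 112 114]
 [116 115 114 115 115 114 115 115 113 115 115 113 113 114 116]]
(array([0.52538029, 0.02988577, 0.14564338]), [0.0003245904971749934, 0.00032459049717494854])
[ 0.01577422  0.06084377 -0.04126804]
```

```bash
python3 -c "
from h import *
s,d=[viewer.camera_info(n) for n in('scene','side')]
f=tri((s,(229.6,179.4)),(d,(268.3,173.4)));print(f);m=tri((s,(252.6,187)),(d,(252.5,190)));print(m,m[0]-f[0])
p=sensors.get_obs()['position']
print(p+m[0]-f[0]);print(go([.542,.089,.20]))
"
```

```text
(array([0.52451926, 0.0289816 , 0.14618059]), [0.00165678016992889, 0.001656780169929053])
(array([0.54128809, 0.0903422 , 0.10433178]), [0.002095208180464058, 0.002095208180464051]) [ 0.01676882  0.0613606  -0.04184881]
[0.54620329 0.08745352 0.18314373]
[-0.243  0.097  0.086]
```

```bash
python3 -m inch '[[[-0.13,0,0.05],0,-1],[[-0.11,0.03,0.04],0,-1],[[0,0.06,0],0,-1],[[0,0,0],0,-1],[[0,0,0],0,-1]]'
python3 -c "
from h import *
ims={}
for n in('scene','side'):
  i=viewer.camera(n)[:,:,::-1];cv2.imwrite(f'pics/{n}3.png',i);ims[n]=i
print(go([.544,.0885,.185]),sensors.get_obs()['position'])
c=lambda i,x,y:cv2.resize(i[y:y+60,x:x+40],(400,600),interpolation=cv2.INTER_CUBIC)
cv2.imwrite('pics/z3.png',np.hstack([c(ims['scene'],233,155),c(ims['side'],233,155)]))
"
```

```text
clock: 6.3
position: [0.544, 0.0837, 0.2016]
tool_rot: [-1.287, 1.128, -1.111]
force: [0.3, -0.3, -0.7]
opening: 0.0227
[-0.019  0.066  0.004] [0.54403761 0.08388273 0.20157911]
```

View pics/z3.png

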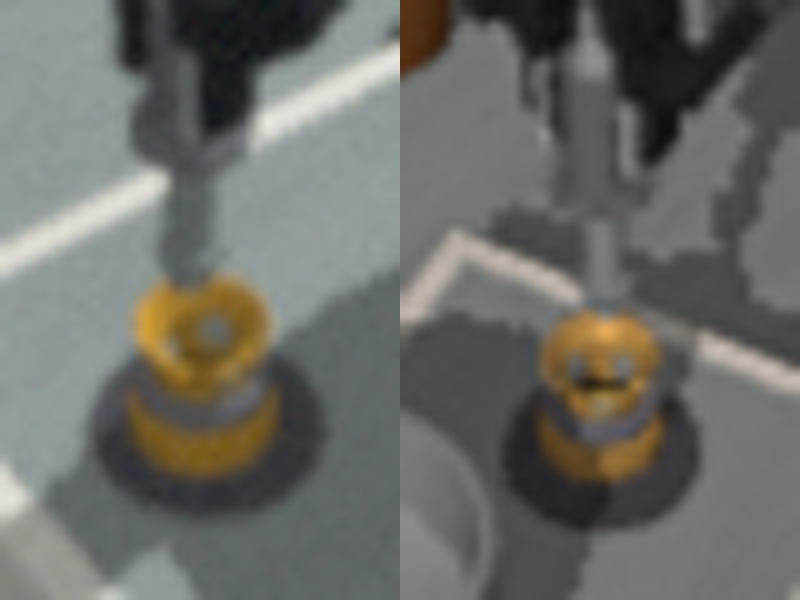

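```bash
python3 -c "
from h import *
s,d=[viewer.camera_info(n) for n in('scene','side')]
f=tri((s,(251.3,182.3)),(d,(252.6,184.8)));m=tri((s,(253.0,187.2)),(d,(252.6,189.8)));print(f,m,m[0]-f[0])
p=sensors.get_obs()['position']
print(p+m[0]-f[0])
for q in ((.544,.0885),(.546,.088)):print(go([*q,.19]))
"
```

```text
(array([0.54286269, 0.0865751 , 0.12674086]), [0.0028162207296058557, 0.0028162207296057347]) (array([0.54192055, 0.09036682, 0.10448737]), [0.0012167381461616977, 0.0012167381461615486]) [-0.00094214  0.00379173 -0.02225349]
[0.54309547 0.08767445 0.17932562]
[-0.019  0.046  0.003]
[-0.016  0.046  0.011]
```

```bash
python3 -m inch '[[[-0.018,0.02,0],0,-1],[[0,0.03,0],0,-1],[[0,0.02,0],0,-1],[[0,0,0],0,-1]]'; python3 -c "
from h import *
print(go([.5435,.088,.182]))"; python3 -m inch '[[[-0.005,0.02,0],0,-1],[[0,0.02,0],0,-1],[[0,0,0],0,-1]]'; python3 -c "
from h import *
print(go([.5435,.088,.175]))"
```

```text
clock: 6.9
position: [0.5431, 0.0879, 0.1833]
tool_rot: [-1.286, 1.128, -1.112]
force: [-0.0, 0.3, -0.9]
opening: 0.0228
[-0.     0.005  0.002]
clock: 7.28
position: [0.5427, 0.0892, 0.1726]
tool_rot: [-1.287, 1.128, -1.112]
force: [0.3, -0.5, -1.4]
opening: 0.0231
[ 0.005 -0.01   0.002]
```

```bash
for i in 1 2; do python3 -m inch '[[[0.001,0.012,0.001],0,-1],[[0,0.012,0],0,-1]]'; done
```

```text
clock: 7.52
position: [0.5431, 0.0889, 0.1667]
tool_rot: [-1.286, 1.128, -1.113]
force: [0.9, -0.9, -0.4]
opening: 0.0228
clock: 7.78
position: [0.5435, 0.0884, 0.1605]
tool_rot: [-1.286, 1.127, -1.113]
force: [0.3, -1.0, -0.5]
opening: 0.0228
```

```bash
python3 -m inch '[[[0,0.012,0],0,-1],[[0,0,0],0,-1]]'
```

```text
clock: 8.02
position: [0.5436, 0.0883, 0.158]
tool_rot: [-1.285, 1.126, -1.114]
force: [-1.0, 0.1, -1.6]
opening: 0.0228
```

```bash
python3 -m inch '[[[0,0.01,0],0,-1],[[0,0.01,0],0,-1]]'; python3 -m inch '[[[0,0.01,0],0,-1]]';python3 -m inch '[[[0,0.01,0],0,-1]]'
```

```text
clock: 8.28
position: [0.5438, 0.0882, 0.1551]
tool_rot: [-1.283, 1.125, -1.115]
force: [-2.4, -1.4, 3.5]
opening: 0.0228
clock: 8.4
position: [0.5438, 0.0883, 0.153]
tool_rot: [-1.283, 1.124, -1.115]
force: [-1.6, -0.3, 4.5]
opening: 0.0232
clock: 8.52
position: [0.5437, 0.0882, 0.1507]
tool_rot: [-1.283, 1.124, -1.115]
force: [-0.7, 0.4, 4.8]
opening: 0.0229
```

```bash
python3 -m inch '[[[0,0.01,0],0,-1]]'; python3 -m inch '[[[0,0.01,0],0,-1]]';python3 -m inch '[[[0,0.008,0],0,-1]]'
```

```text
clock: 8.65
position: [0.5438, 0.0883, 0.148]
tool_rot: [-1.282, 1.124, -1.115]
force: [-0.9, 0.0, 3.4]
opening: 0.0229
clock: 8.78
position: [0.544, 0.0883, 0.1462]
tool_rot: [-1.281, 1.123, -1.116]
force: [-3.5, -1.1, 14.7]
opening: 0.0228
clock: 8.9
position: [0.5441, 0.0883, 0.1462]
tool_rot: [-1.28, 1.122, -1.117]
force: [-5.5, -0.9, 15.3]
opening: 0.0226
```

```bash
python3 -m inch '[[[0,-0.008,0],0,-1]]'; python3 -m inch '[[[0,-0.008,0],0,-1]]';python3 -m inch '[[[0,-0.006,0],0,-1]]'; python3 -m inch '[[[0,0,0],0,-1]]'
```

```text
clock: 9.02
position: [0.544, 0.0883, 0.1483]
tool_rot: [-1.28, 1.122, -1.117]
force: [-1.3, -1.1, 2.8]
opening: 0.0232
clock: 9.15
position: [0.5438, 0.0883, 0.1498]
tool_rot: [-1.281, 1.123, -1.116]
force: [-0.3, -1.2, -3.4]
opening: 0.0228
clock: 9.28
position: [0.5437, 0.0883, 0.1499]
tool_rot: [-1.282, 1.124, -1.116]
force: [1.1, 0.3, -3.1]
opening: 0.0229
clock: 9.4
position: [0.5439, 0.0883, 0.1494]
tool_rot: [-1.282, 1.124, -1.116]
force: [0.8, -0.6, 1.8]
opening: 0.0228
```

```bash
python3 -m inch '[[[0,-0.008,0],0,-1]]'; python3 -m inch '[[[0,-0.009,0],0,-1]]'; python3 -m inch '[[[0,-0.01,0],0,-1]]'
```

```text
clock: 9.52
position: [0.5438, 0.0883, 0.1506]
tool_rot: [-1.283, 1.124, -1.115]
force: [1.6, -0.4, -4.3]
opening: 0.0229
clock: 9.65
position: [0.5438, 0.0883, 0.1519]
tool_rot: [-1.284, 1.125, -1.115]
force: [2.2, 0.4, -7.5]
opening: 0.0228
clock: 9.78
position: [0.5437, 0.0883, 0.1531]
tool_rot: [-1.285, 1.126, -1.114]
force: [2.6, 0.3, -14.7]
opening: 0.0226
```

```bash
python3 -m inch '[[[0,0.008,0],0,-1]]'; python3 -m inch '[[[0,0.009,0],0,-1]]'; python3 -m inch '[[[0,0,0],0,-1],[[0,0,0],0,-1]]'
```

```text
clock: 9.9
position: [0.5438, 0.0883, 0.1508]
tool_rot: [-1.285, 1.126, -1.114]
force: [2.6, 0.9, -4.3]
opening: 0.0225
clock: 10.02
position: [0.5439, 0.0883, 0.1492]
tool_rot: [-1.284, 1.126, -1.115]
force: [0.3, 0.2, 3.0]
opening: 0.0232
clock: 10.28
position: [0.5438, 0.0883, 0.1501]
tool_rot: [-1.283, 1.125, -1.115]
force: [0.9, -0.7, -3.2]
opening: 0.0229
```

```bash
python3 -m inch '[[[0,0,0],0,-0.3],[[0,0,0],0,0.2],[[0,0,0],0,1],[[0,0,0],0,1],[[0,0,0],0,1]]' 20; python3 -m inch '[[[0,-0.06,0],0,1],[[0,-0.12,0],0,1],[[0,-0.16,0],0,1],[[0,-0.12,0],0,1],[[0,-0.06,0],0,1],[[0,0,0],0,1]]'; python3 -c "
from h import *
ims={}
for n in('scene','side','wrist'):
  i=viewer.camera(n)[:,:,::-1];cv2.imwrite(f'pics/{n}4.png',i);ims[n]=i
c=lambda i,x,y:cv2.resize(i[y:y+72,x:x+96],(400,300),interpolation=cv2.INTER_CUBIC)
cv2.imwrite('pics/z4.png',np.vstack([np.hstack([c(ims['scene'],205,135),c(ims['side'],205,140)]),np.hstack([cv2.resize(ims['scene'],(400,300)),cv2.resize(ims['wrist'],(400,300))])]))
"
```

```text
clock: 10.9
position: [0.5439, 0.0886, 0.152]
tool_rot: [-1.282, 1.124, -1.115]
force: [0.6, -0.6, 0.6]
opening: 0.0852
clock: 11.65
position: [0.5457, 0.0897, 0.2916]
tool_rot: [-1.279, 1.121, -1.117]
force: [-0.3, -1.0, -0.2]
opening: 0.0855
```

View pics/z4.png

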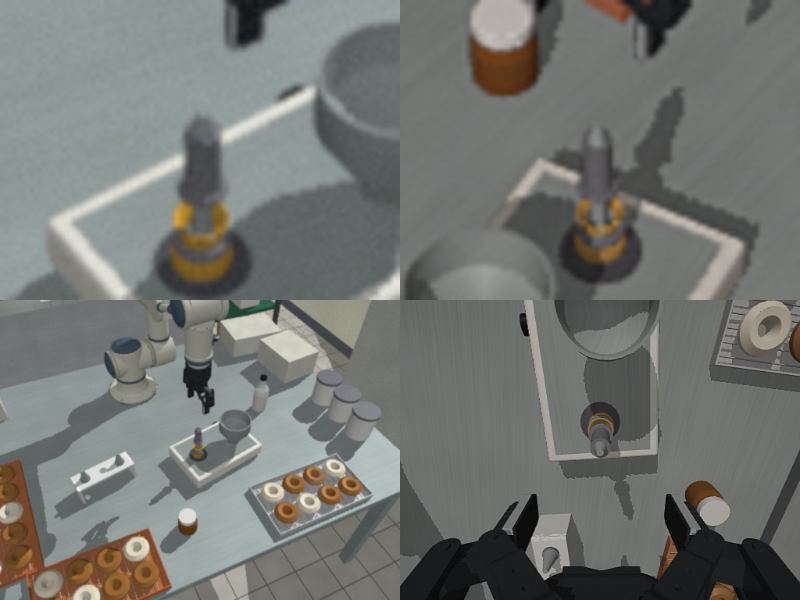

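The nozzle stands upright in the outlet, with its tip at about (253,163) in the scene view and (252,171) in the side view. The gripper is clear and the short nozzles, bottle and jar are untouched. One height check, then I'll hand in.

```bash
python3 -c "
from h import *
from plant import order
s,d=[viewer.camera_info(n) for n in('scene','side')]
t=tri((s,(253.2,163.3)),(d,(252.2,170.7)));print(t)
if t[0][2]<.212: print(order.sign_off())
"
```

```text
(array([0.54211084, 0.0910566 , 0.199093  ]), [0.0010431566546276552, 0.001043156654627565])
the job is handed in; nothing more can be done
None
```

The long nozzle is upright and locked in the filler's outlet, and the job is handed in at about 12 s of the 62 s allowed.

- **Pick:** I took it from the rack's middle hole, gripping the sleeve.
- **Push:** The push peaked at about 15 N down plus 5.5 N sideways. With the nozzle's weight that is roughly 22 N, against the 35 N limit. The force rose at the jaws, dropped as they snapped in, then rose sharply at the hard stop.
- **Tug:** The nozzle held. It rose about 3 mm with the collar, and the force reading peaked at 14.7 N upward, about 13.5 N after the nozzle's weight. That is harder than the 8 N needed to lift the collar fully, because the last step ran onto the collar's upper stop. I judged the collar lift from nozzle travel and force, not from seeing the ring move.
- **Release:** I let go with little load on the nozzle and backed the gripper about 140 mm clear.
- **Last checks:** The pictures show the nozzle upright in the outlet. Its tip measured 199 mm high, against about 204 mm expected when locked. The 5 mm difference is more than I'd put down to calibration alone, but the tip was picked by eye from a low-resolution picture. The short nozzles, bottle and jar look untouched.

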